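# Pack the sample box and put its lid on

## Robot

A 6-joint arm with a two-finger parallel gripper is mounted at the origin on the work surface. World frame = base frame: x ahead of the robot, y to its left, z up, the work surface at z = 0. Lengths are in m, angles in rad, forces in N, time in s.
With the tool pointing down it reaches from about 0.3 to 0.75 m from the base axis. Payload 8.5 kg.
Tool frame: the origin (TCP) lies on the centre line of the jaws, within the pads' length; the fingertips stand 19 mm ahead of it and the grasp point (between the pads) is the TCP; z points along the fingers, y is the line along which they close (so a half turn about z gives the same grasp; the last joint's range is limited). The gripper opens to 88 mm and grips with 3 to 60 N. Pads are 18 mm wide; open, the fingers measure 123 mm over their backs; the gripper's body (75 mm by 187 mm) begins 45 mm behind the grasp point.
Start: joints at [-1.358, 0.381, 1.297, -0, 1.464, -0.215], TCP at [0.228, -0.5, 0.258] pointing down, gripper open.
Joint ranges: [-3.11, 3.11], [-0.89, 2.33], [0.22, 2.48], [-1.42, 4.56], [0.17, 2.85], [-2.88, 2.88]. Speed limits (rad/s): [2.39, 2.39, 3.14, 3.14, 3.14, 3.14].

## Interface

Orientations are given as a 3x3 rotation matrix whose columns are the frame's x, y, z axes.
In Python, from station import sense, eyes, hand_in gives the robot as it stands. The module is installed in compiled form; this text tells all that it offers.
- The arm moves only by the shell command python3 -m jog 'ROWS' [FORCE]. ROWS is JSON, a list of rows, each a list of 3 entries, a list of its own where there are three numbers: the turn, a rotation vector about the tool's x, y, z in degrees, then the shift along the tool's x, y, z in m, then the gripper's target within -1 to 1 (fully open at 1, half-way at 0, shut at -1). In form: [[[wx, wy, wz], [tx, ty, tz], hand], ...]. A call has 1 to 8 rows; each row shifts and turns the commanded pose from where the row before left it, along the tool's axes as they then stand; what a row does not reach is not made up. A row lasts 1/8 s, in which the tool goes at most 62.5 mm and 10.7 degrees, less where a joint would pass 70% of its speed; a pose out of reach is approached as far as the arm can. A call is refused whole if a number of a shift passes 0.0625 or a number of a turn 10.7, either way. A call with a gripper value outside its range is refused whole. The fingers move at their own pace and stop on an object; FORCE is the grip in N (left out, the last holds). Time passes only in rows, so rows that do not move let the fingers close. It gives the time, the measured TCP pose, the force, the opening and the grip force at its end, in the units of the state.
- sense(): the state, without advancing time (a new reading comes with each control period).
- eyes.snapshot(name): name is "scene" or "side" or "wrist"; returns a dict with "color" (384x512x3 uint8, red, green, blue), "fx", "fy", "cx", "cy" (pixels), "R" (3x3) and "t" (3): a world point X has camera coordinates R X + t. Camera axes: x right, y down, z forward; pixel columns grow to the right and rows downward; lengths in m; the calibration is good to about 2 mm. A picture is of the moment at which its call begins. There is no depth.
- hand_in(): hands the job in; it is judged then, once.
The state is a dict: "time": time; "qpos": joint angles; "qd": joint speeds; "tau": joint torques, N m; "tcp_pos": TCP position; "eef_rot": TCP orientation; "ft_force": force on the tool from outside, world axes, zero at the start; "ft_torque": the same for the moment, N m; "width": finger opening in m; "grip_force": force on a finger pad.
Only numpy, scipy, OpenCV 4.12 (cv2) and the standard library are available. Lean on these libraries where they do the work, as an engineer would, in place of code of your own. Each camera call takes 0.05 s, during which the arm holds its last target. There are 200 camera calls.

## Task

Pack the two low sample tins, the oblong one and the round one, into the grey storage box, both standing upright side by side on its floor with nothing above the rim, then close the box with its lid fully home and level all round. Set things down rather than dropping them, and leave the tall round tin alone, standing where it is: it is too high for the box.

Things in the scene. Friction and masses are not known exactly. Their poses are not given: they have to be found in the camera images.
- box: Open grey plastic storage box, fixed to the table. Outside 138 (its x) x 158 (its y) x 76 mm high, walls and floor 4 mm thick: inside 130 x 150 mm, 72 mm deep. Origin at the centre of its underside, z up. Box and lid may change places between starts. The oblong tin goes in with its length along the box's x; across y the two tins leave 18 mm to spare, so the first must stand near one side.
- lid_center (a point): Loose grey lid, handle up, 0.2 kg. Plate 148 (x) x 168 (y) x 4 mm; skirt 12 mm deep, flared to 156 x 176 mm at its lower edge, goes outside the box with 3 mm play a side. Handle: bridge bar 14 mm thick, 80 long along the lid's y, top 24 mm above the plate. Point: centre, 20 mm above the skirt's edge, 20 mm below the handle's top; fully home it is 84 mm above the box's underside.
- oblong_tin_center (a point): Low oblong metal tin, loose, closed, upright, about 0.35 kg. Body 118 (its x) x 64 (its y) x 42 mm high; on top a dark bridge handle: bar 14 mm thick, 70 mm long along the tin's x, top 24 mm above the tin's top (the bar fills the upper 16 mm of that), so 66 mm high in all. The point is at its centre, 33 mm above its underside and 33 mm below the handle's top.
- round_tin_center (a point): Low round metal tin, loose, closed, upright, about 0.3 kg. Body 68 mm across and 42 mm high, with a dark bridge handle like the oblong tin's: bar 14 mm thick, 50 mm long along the tin's x, 66 mm high in all. The point is at its centre, 33 mm above its underside.
- tall_tin_center (a point): Tall round metal tin, to be left alone. Body 68 mm across and 82 mm high, with the same handle as the low round tin, 106 mm high in all. The point is at its centre, 53 mm above its underside. The three tins change places from one start to the next.

How it is judged:
On the way, in this order (a step that is already met when the one before it is completed fails the run):
1. both low tins stand upright on the floor of the box, side by side (x of oblong_tin_center in the frame of box between -0.015 and 0.015 m and y of oblong_tin_center in the frame of box between -0.05 and 0.05 m and z of oblong_tin_center in the frame of box between 0.025 and 0.043 m and angle between each of oblong_tin_center, round_tin_center's own z axis and vertical below 0.12 rad and x of round_tin_center in the frame of box between -0.04 and 0.04 m and y of round_tin_center in the frame of box between -0.05 and 0.05 m and z of round_tin_center in the frame of box between 0.025 and 0.043 m), for 0.2 s.
2. the lid is fully home on the box (x of lid_center in the frame of box between -0.01 and 0.01 m and y of lid_center in the frame of box between -0.01 and 0.01 m and z of lid_center in the frame of box between 0.078 and 0.0875 m and angle between lid_center's own z axis and vertical below 0.04 rad and angle between the y axis of lid_center and the y axis of box, either way round below 0.12 rad), for 0.2 s.
At the end, for the whole second after the job is handed in: Both low tins upright (within 7 deg) on the box floor; lid centred within 10 mm, its point at most 87.5 mm above the box underside (84 = fully home), level within 2.3 deg, square within 7 deg; all at rest; the tall tin within 30 mm of its start (all of step 1 and all of step 2 and linear speed of each of lid, oblong_tin, round_tin below 0.03 m/s and distance of tall_tin_center from where it was at the start of the episode below 0.03 m); the robot touches nothing.
It fails at once if the tall tin is knocked over or moved by more than 30 mm (distance of tall_tin_center from where it was at the start of the episode above 0.03 m or angle between tall_tin_center's own z axis and vertical above 0.4 rad).
It fails at once if a tin or the lid is dropped: it reaches the bottom of the box, or the rim, faster than 0.7 m/s ((x of oblong_tin_center in the frame of box between -0.07 and 0.07 m and y of oblong_tin_center in the frame of box between -0.08 and 0.08 m and z of oblong_tin_center in the frame of box below 0.06 m and linear speed of oblong_tin above 0.7 m/s) or (x of round_tin_center in the frame of box between -0.07 and 0.07 m and y of round_tin_center in the frame of box between -0.08 and 0.08 m and z of round_tin_center in the frame of box below 0.06 m and linear speed of round_tin above 0.7 m/s) or (x of lid_center in the frame of box between -0.07 and 0.07 m and y of lid_center in the frame of box between -0.08 and 0.08 m and z of lid_center in the frame of box below 0.095 m and linear speed of lid above 0.7 m/s)).
It also fails if it takes over 72 s, if anything falls off the work surface, if the arm or the gripper's body presses on something with over 40 N, if the wrist force passes 120 N, or if a joint passes its speed limit or range.

## Working session

There is one attempt and no reset: what is moved stays moved. The work goes in short steps, Python scripts to look and compute and a shell command to move; the robot and the scene stay as the last step left them, time stands still between calls to the robot, and variables do not carry over. Pictures are saved under pics/ and viewed, at most 10 in all, crops included, and the job is handed in when it is done.

```bash
mkdir -p pics; python3 - <<'E'
from station import sense, eyes
import cv2, numpy as np, pickle
s=sense(); print(s['time'],s['tcp_pos'],np.round(s['eef_rot'],3),s['width'])
d={n:eyes.snapshot(n) for n in('scene','side','wrist')}
pickle.dump(d,open('s0.pkl','wb'))
for n in d:
    cv2.imwrite(f'pics/{n}0.png',d[n]['color'][:,:,::-1]); print(n,d[n]['fx'],np.round(-d[n]['R'].T@d[n]['t'],3),np.round(d[n]['R'],2).tolist())
E
```

```text
0.0 [ 0.22811971 -0.50018387  0.25714441] [[ 0.91   0.415 -0.   ]
 [ 0.415 -0.91   0.001]
 [ 0.    -0.001 -1.   ]] 0.08856557508261553
scene 386.7601791698287 [ 1.009 -0.566  0.846] [[0.73, 0.69, -0.02], [0.5, -0.55, -0.66], [-0.47, 0.47, -0.75]]
side 352.0719312026749 [0.166 0.474 0.71 ] [[-0.83, -0.56, -0.02], [-0.39, 0.6, -0.7], [0.4, -0.57, -0.71]]
wrist 288.82286837611923 [ 0.303 -0.467  0.383] [[0.41, -0.91, -0.0], [-0.86, -0.39, 0.31], [-0.28, -0.13, -0.95]]
```

View pics/scene0.png

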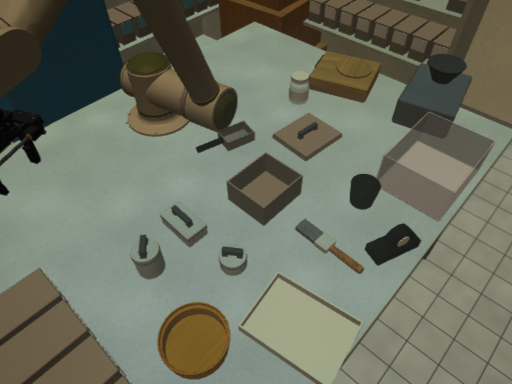

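View pics/side0.png

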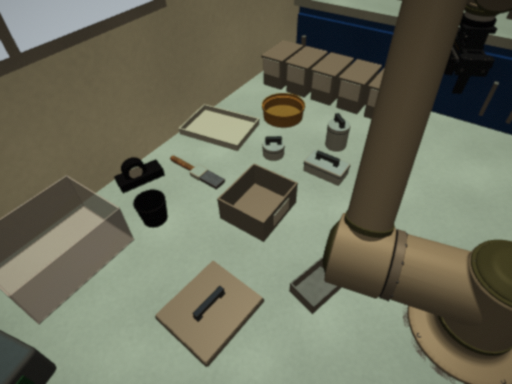

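The scene view shows the tall tin at (147,252), the oblong tin at (184,221), the low round tin at (233,257), the box at (265,187) and the lid at (307,135). In the side view the lid is at (210,310) and the box at (258,200). I'll enlarge both.

```bash
python3 - <<'E'
import cv2, pickle
d=pickle.load(open('s0.pkl','rb'))
a=d['scene']['color'][110:280,120:350,::-1]; cv2.imwrite('pics/c1.png',cv2.convertScaleAbs(cv2.resize(a,(690,510),interpolation=2),alpha=1.6))
a=d['side']['color'][140:365,150:355,::-1]; cv2.imwrite('pics/c2.png',cv2.convertScaleAbs(cv2.resize(a,None,fx=2.6666,fy=2.6666,interpolation=2),alpha=1.6))
E
```

```text
(no output)
```

View pics/c1.png

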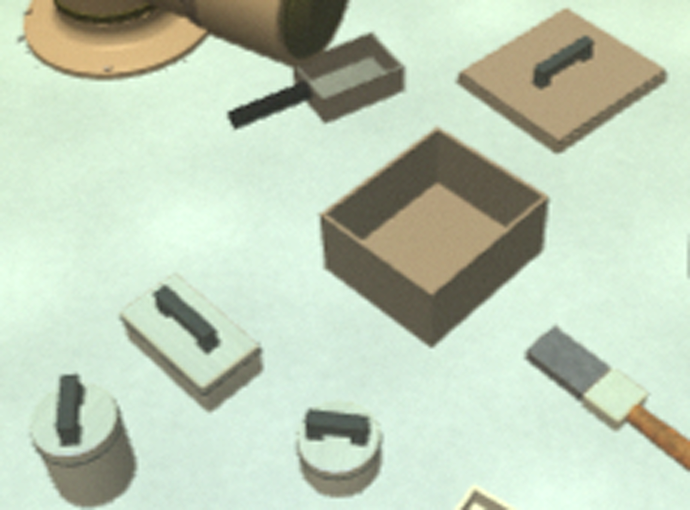

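View pics/c2.png

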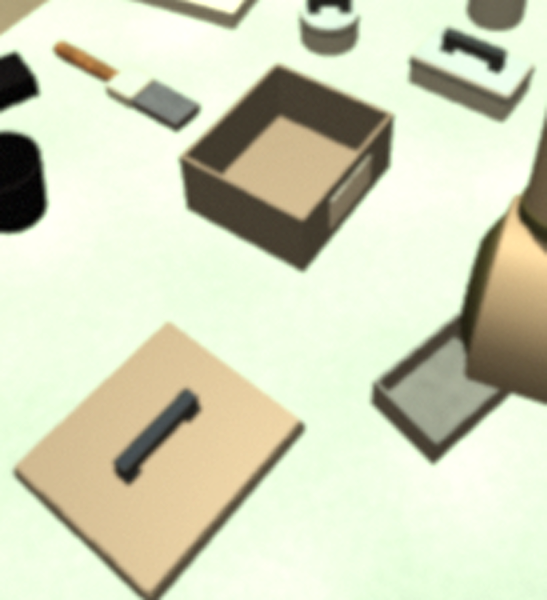

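Both crops are clear. In c1 the box rim corners are at (437,128), (548,197), (432,292) and (321,214), and the handles are at (186,316), (337,424) and (563,60). In c2 the rim corners are at (279,66), (393,116), (303,221) and (181,157), with the lid's handle at (157,434).

```bash
cat > h.py <<'E'
import numpy as np, cv2
def cast(c,uv,z):
    uv=np.atleast_2d(np.array(uv,float)); r=np.c_[(uv[:,0]-c['cx'])/c['fx'],(uv[:,1]-c['cy'])/c['fy'],np.ones(len(uv))]@c['R']
    o=-c['R'].T@c['t']; return (o+r*((z-o[2])/r[:,2])[:,None])[:,:2]
def rect(p):
    """centre, edge lengths and directions (deg, mod 180) of 4 corners in order"""
    p=np.array(p); e=np.roll(p,-1,0)-p
    return p.mean(0).round(4), np.linalg.norm(e,axis=1).round(3), (np.degrees(np.arctan2(e[:,1],e[:,0]))%180).round(1)
E
python3 - <<'E'
from h import *; import pickle
d=pickle.load(open('s0.pkl','rb')); S,D=d['scene'],d['side']
s=lambda p:np.array(p)/3+[120,110]
t=lambda p:np.array(p)/2.6666+[150,140]
print('box',rect(cast(S,s([(437,128),(548,197),(432,292),(321,214)]),.076)))
print('box',rect(cast(D,t([(279,66),(393,116),(303,221),(181,157)]),.076)))
print('lid',rect(cast(S,s([(568,8),(667,73),(558,143),(459,77)]),.016)))
print('lid',rect(cast(D,t([(168,322),(303,424),(150,594),(15,469)]),.016)))
def bar(c,a,z):
    p=cast(c,a,z); e=p[1]-p[0]; return p.mean(0).round(4),np.linalg.norm(e).round(3),np.degrees(np.arctan2(e[1],e[0])).round(1)
print('lid bar',bar(S,s([(537,72),(590,44)]),.036),bar(D,t([(122,463),(191,398)]),.036))
print('obl',bar(S,s([(160,291),(213,340)]),.062),bar(D,t([(446,36),(503,54)]),.062))
print('round',bar(S,s([(308,420),(367,429)]),.062))
print('tall',bar(S,s([(68,378),(70,436)]),.102))
for n,box in (('obl',(115,270,270,415)),('round',(290,395,390,500))):
    pass
E
```

```text
box (array([ 0.5276, -0.0293]), array([0.136, 0.154, 0.135, 0.155]), array([ 0. , 88.8,  0.4, 89.4]))
box (array([ 0.5211, -0.0253]), array([0.132, 0.154, 0.136, 0.153]), array([1.000e-01, 8.960e+01, 1.795e+02, 8.840e+01]))
lid (array([0.461 , 0.2524]), array([0.151, 0.167, 0.144, 0.176]), array([172.9,  83.3, 176.3,  85.8]))
lid (array([0.4512, 0.2591]), array([0.15 , 0.166, 0.146, 0.168]), array([174.6,  83.5, 175.3,  85.1]))
lid bar (array([0.4591, 0.2532]), np.float64(0.076), np.float64(79.9)) (array([0.4529, 0.2572]), np.float64(0.071), np.float64(-98.1))
obl (array([ 0.4483, -0.2584]), np.float64(0.075), np.float64(-2.5)) (array([ 0.4413, -0.2539]), np.float64(0.064), np.float64(-174.5))
round (array([ 0.6215, -0.2473]), np.float64(0.048), np.float64(32.7))
tall (array([ 0.4792, -0.3914]), np.float64(0.054), np.float64(-34.3))
```

```bash
python3 -m jog '[[[0,0,8.2],[0,0,0],1],[[0,0,8.2],[0,0,0],1],[[0,0,8.1],[0,0,0],1],[[0,0,0],[0.044,-0.049,0],1],[[0,0,0],[0.044,-0.049,0],1],[[0,0,0],[0.043,-0.049,0],1],[[0,0,0],[0.043,-0.049,0],1],[[0,0,0],[0.043,-0.048,0],0]]' 20
python3 -m jog '[[[0,0,0],[0,0,0.02],0],[[0,0,0],[0,0,0],0]]'
cat > look.py <<'E'
import sys,cv2,pickle; from station import sense,eyes; from h import *
n,out=sys.argv[1:3]
s=sense(); c=eyes.snapshot(n); pickle.dump(c,open(out+'.pkl','wb'))
cv2.imwrite(f'pics/{out}.png',c['color'][:,:,::-1])
print(s['time'],s['tcp_pos'].round(4),np.degrees(np.arctan2(s['eef_rot'][1,0],s['eef_rot'][0,0])).round(2),s['width'])
E
python3 look.py wrist w1
```

```text
time: 1.15
tcp_pos: [0.4368, -0.2651, 0.2577]
eef_rot: [[1.0, 0.0, -0.0], [0.0, -1.0, 0.0], [-0.0, -0.0, -1.0]]
ft_force: [0.2, -0.7, -0.1]
width: 0.08
grip_force: 0.0
time: 1.4
tcp_pos: [0.4356, -0.266, 0.2367]
eef_rot: [[1.0, 0.001, -0.002], [0.001, -1.0, 0.002], [-0.002, -0.002, -1.0]]
ft_force: [-0.1, 0.7, 0.0]
width: 0.0604
grip_force: 0.0
1.4 [ 0.4356 -0.266   0.2367] 0.08 0.06043212051516797
```

View pics/w1.png

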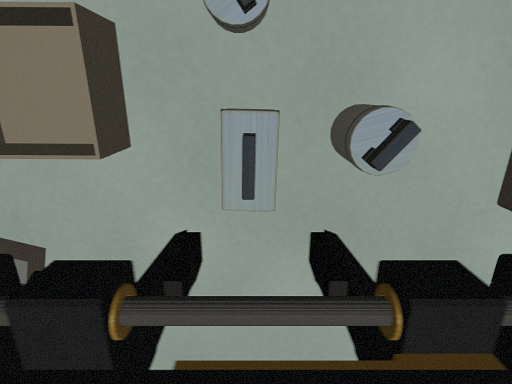

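The wrist view shows the oblong tin's bar spanning (243..255, 133..199) and its top corners at (222,109), (279,110), (275,211) and (220,210).

```bash
python3 - <<'E'
from h import *; import pickle
c=pickle.load(open('w1.pkl','rb'))
p=cast(c,[(249.5,133),(248.5,199)],.066); print(p,p.mean(0))
print(rect(cast(c,[(222,109),(279,110),(275,211),(220,210)],.042)))
p=cast(c,[(404,123),(378,166)],.106);print('tall',p.mean(0))
E
```

```text
[[ 0.48176215 -0.26037808]
 [ 0.41054055 -0.25889628]] [ 0.44615135 -0.25963718]
(array([ 0.4454, -0.259 ]), array([0.061, 0.117, 0.066, 0.117]), array([ 89.1, 179.2,  89. , 176.8]))
tall [ 0.47630197 -0.38657201]
```

```bash
python3 -m jog '[[[0,0,1.5],[0.010,-0.007,0.04],0],[[0,0,0],[0,0,0.05],0],[[0,0,0],[0,0,0.04],0],[[0,0,0],[0,0,0.03],0],[[0,0,0],[0,0,0.013],0],[[0,0,0],[0,0,0],0],[[0,0,0],[0,0,0],-0.5],[[0,0,0],[0,0,0],-1]]' 30
python3 -m jog '[[[0,0,0],[0,0,0],-1],[[0,0,0],[0,0,0],-1],[[0,0,0],[0,0,0],-1],[[0,0,0],[0,0,0],-1]]'
```

```text
time: 2.45
tcp_pos: [0.4461, -0.2602, 0.0658]
eef_rot: [[1.0, -0.026, 0.001], [-0.026, -1.0, -0.001], [0.001, 0.001, -1.0]]
ft_force: [-0.2, 0.3, -0.2]
width: 0.0262
grip_force: 0.0
time: 2.95
tcp_pos: [0.4458, -0.2595, 0.065]
eef_rot: [[1.0, -0.026, 0.0], [-0.026, -1.0, 0.0], [0.0, -0.0, -1.0]]
ft_force: [-0.7, 3.7, 4.9]
width: 0.0134
grip_force: 29.8
```

```bash
python3 -m jog '[[[0,0,0],[0,0,-0.02],-1],[[0,0,0],[0,0,-0.05],-1],[[0,0,0],[0,0,-0.05],-1],[[0,0,-1],[0,0,-0.05],-1],[[0,0,0],[0,-0.05,-0.02],-1],[[0,0,0],[0,-0.06,0],-1],[[0,0,0],[0,-0.06,0],-1],[[0,0,0],[0,0,0],-1]]'
python3 -m jog '[[[0,0,0],[-0.03,-0.03,0],-1],[[0,0,0],[0,0,0],-1]]'
python3 look.py wrist w2
```

```text
time: 3.95
tcp_pos: [0.4465, -0.0867, 0.2544]
eef_rot: [[1.0, -0.004, -0.001], [-0.004, -1.0, 0.001], [-0.001, -0.001, -1.0]]
ft_force: [0.3, -0.7, -4.2]
width: 0.0138
grip_force: 29.9
time: 4.2
tcp_pos: [0.4161, -0.0589, 0.2544]
eef_rot: [[1.0, -0.008, -0.002], [-0.008, -1.0, 0.0], [-0.002, -0.0, -1.0]]
ft_force: [0.2, -0.6, -4.5]
width: 0.0137
grip_force: 30.0
4.2 [ 0.4161 -0.0589  0.2544] -0.44 0.01366905165181849
```

View pics/w2.png

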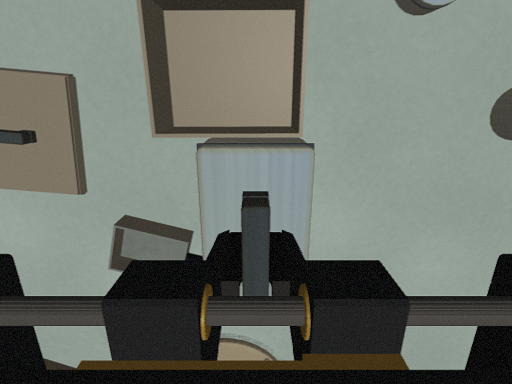

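The box's near rim edge runs from (154,137) to (302,136), with its outer sides reaching row 0 at (139,0) and (309,0). The tin hangs straight in the jaws.

```bash
python3 - <<'E'
from h import *; import pickle
c=pickle.load(open('w2.pkl','rb'))
print(rect(cast(c,[(154,137),(302,136),(309,0),(139,0)],.076)))
p=cast(c,[(154,137),(302,136),(309,0),(139,0)],.076);print(p)
E
```

```text
(array([ 0.5196, -0.0318]), array([0.155, 0.123, 0.155, 0.124]), array([ 89.9, 179.5,  89.5, 179.5]))
[[ 0.45810406  0.0460972 ]
 [ 0.45784251 -0.10856794]
 [ 0.58062596 -0.10972273]
 [ 0.5819317   0.04510393]]
```

```bash
python3 -m jog '[[[0,0,0],[0.055,-0.034,0],-1],[[0,0,0],[0.055,-0.033,0],-1],[[0,0,0],[0,0,0.04],-1],[[0,0,0],[0,0,0.03],-1],[[0,0,0],[0,0,0],-1],[[0,0,0],[0,0,0],-1]]'
python3 look.py side d1; python3 -c "
import cv2;a=cv2.imread('pics/d1.png')[90:290,150:400];cv2.imwrite('pics/d1c.png',cv2.resize(a,None,fx=3,fy=3))"
```

```text
time: 5.0
tcp_pos: [0.5257, 0.0037, 0.1858]
eef_rot: [[1.0, -0.009, 0.002], [-0.009, -1.0, -0.001], [0.002, 0.001, -1.0]]
ft_force: [-0.3, -0.5, -4.2]
width: 0.0136
grip_force: 29.9
5.0 [0.5257 0.0037 0.1858] -0.54 0.013581988578846018
```

View pics/d1c.png

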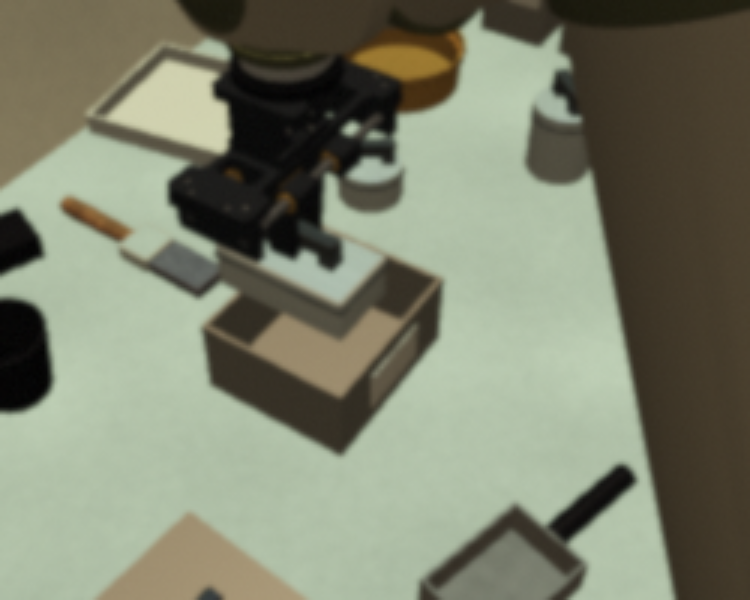

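The tin hangs level just above the rim at around (300,280) in the crop. I'll lower it.

```bash
python3 -m jog '[[[0,0,0],[0,-0.003,0.03],-1],[[0,0,0],[0,0,0.025],-1],[[0,0,0],[0,0,0.02],-1],[[0,0,0],[0,0,0.01],-1],[[0,0,0],[0,0,0],-1]]'
python3 -m jog '[[[0,0,0],[0,0,0.015],-1],[[0,0,0],[0,0,0.009],-1],[[0,0,0],[0,0,0.005],-1],[[0,0,0],[0,0,0.002],-1],[[0,0,0],[0,0,0.001],-1],[[0,0,0],[0,0,0],-1]]'
```

```text
time: 5.68
tcp_pos: [0.5252, 0.0073, 0.1002]
eef_rot: [[1.0, -0.009, 0.001], [-0.009, -1.0, -0.0], [0.001, 0.0, -1.0]]
ft_force: [0.2, 0.0, -3.7]
width: 0.0137
grip_force: 29.9
time: 6.42
tcp_pos: [0.5245, 0.0079, 0.0691]
eef_rot: [[1.0, -0.008, 0.0], [-0.008, -1.0, 0.0], [0.0, -0.0, -1.0]]
ft_force: [-6.7, 3.2, 11.2]
width: 0.0137
grip_force: 30.0
```

```bash
python3 -m jog '[[[0,0,0],[0,0,0],-0.35],[[0,0,0],[0,0,0],-0.35],[[0,0,0],[0,0,-0.03],-0.35],[[0,0,0],[0,0,-0.06],-0.35],[[0,0,0],[0,0,-0.06],0],[[0,0,-10],[0,0.06,-0.02],0],[[0,0,-10],[0.01,0.06,0],0],[[0,0,-10],[0.03,0.05,0],0]]'
python3 -m jog '[[[0,0,-3],[0,0.045,0],0],[[0,0,0],[0,0,0],0],[[0,0,0],[0,0,0],0]]'
python3 look.py wrist w3
```

```text
time: 7.42
tcp_pos: [0.5887, -0.1471, 0.2378]
eef_rot: [[0.872, 0.49, 0.001], [0.49, -0.872, -0.001], [0.001, 0.001, -1.0]]
ft_force: [0.7, 0.9, 0.9]
width: 0.044
grip_force: 0.0
time: 7.8
tcp_pos: [0.6103, -0.1835, 0.2365]
eef_rot: [[0.847, 0.531, -0.0], [0.531, -0.847, 0.0], [-0.0, -0.001, -1.0]]
ft_force: [-0.9, 0.1, -0.5]
width: 0.0443
grip_force: 0.0
7.8 [ 0.6103 -0.1835  0.2365] 32.09 0.04429195175247846
```

View pics/w3.png

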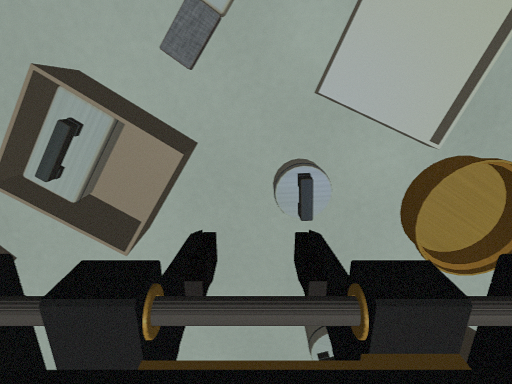

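The round tin's bar runs from (304.5,176) to (306.5,219). The oblong tin stands in the box at (75,145), towards the far side. Visible rim corners are (32,65), (197,143) and (127,254).

```bash
python3 - <<'E'
from h import *; import pickle
c=pickle.load(open('w3.pkl','rb'))
p=cast(c,[(306.5,219.5),(304.5,175.5)],.066);e=p[1]-p[0]; print(p.mean(0),np.linalg.norm(e),np.degrees(np.arctan2(e[1],e[0])))
q=cast(c,[(32,65),(197,143),(127,254)],.076);print('rim',q,'centre',(q[0]+q[2])/2)
p=cast(c,[(72,118),(43,181)],.070);e=p[1]-p[0];print('obl',p.mean(0),np.linalg.norm(e),np.degrees(np.arctan2(e[1],e[0])))
g=p=cast(c,[(306.5,219.5),(304.5,175.5)],.066).mean(0)
from station import sense
s=sense(); print('tool shift',s['eef_rot'].T@np.r_[g-s['tcp_pos'][:2],.065-s['tcp_pos'][2]])
E
```

```text
[ 0.61950751 -0.2435548 ] 0.051128319332137025 37.60453193884645
rim [[ 0.5946209   0.04619861]
 [ 0.61192463 -0.11557663]
 [ 0.46014586 -0.10833195]] centre [ 0.52738338 -0.03106667]
obl [0.52790738 0.00230386] 0.07785892501310838 178.15092465759645
tool shift [-0.02430284  0.05626443  0.17185525]
```

```bash
python3 -m jog '[[[0,0,0],[-0.024,0.056,0],0],[[0,0,-3.5],[0,0,0.05],0],[[0,0,0],[0,0,0.05],0],[[0,0,0],[0,0,0.04],0],[[0,0,0],[0,0,0.02],0],[[0,0,0],[0,0,0.011],0],[[0,0,0],[0,0,0],0],[[0,0,0],[0,0,0],0]]'
python3 -m jog '[[[0,0,0],[0,0,0],-0.6],[[0,0,0],[0,0,0],-1],[[0,0,0],[0,0,0],-1],[[0,0,0],[0,0,0],-1],[[0,0,0],[0,0,0],-1]]'
```

```text
time: 8.85
tcp_pos: [0.6203, -0.244, 0.067]
eef_rot: [[0.813, 0.582, 0.002], [0.582, -0.813, -0.001], [0.001, 0.002, -1.0]]
ft_force: [-0.3, -0.7, 0.1]
width: 0.0439
grip_force: 0.0
time: 9.48
tcp_pos: [0.6199, -0.244, 0.0658]
eef_rot: [[0.813, 0.582, -0.0], [0.582, -0.813, 0.0], [0.0, -0.0, -1.0]]
ft_force: [-0.3, 1.7, 1.9]
width: 0.0139
grip_force: 30.0
```

```bash
python3 -m jog '[[[0,0,0],[0,0,-0.02],-1],[[0,0,0],[0,0,-0.05],-1],[[0,0,9],[0,0,-0.05],-1],[[0,0,9],[0,0,0],-1],[[0,0,9],[0,0,0],-1],[[0,0,9],[0,0,0],-1],[[0,0,0],[-0.045,-0.058,0],-1],[[0,0,0],[-0.048,-0.058,0],-1]]'
python3 -m jog '[[[0,0,0],[0,-0.05,0],-1],[[0,0,0],[0,0,0],-1],[[0,0,0],[0,0,0],-1]]'
```

```text
time: 10.48
tcp_pos: [0.5411, -0.1448, 0.1847]
eef_rot: [[1.0, -0.008, -0.001], [-0.008, -1.0, 0.001], [-0.001, -0.001, -1.0]]
ft_force: [1.2, 0.2, -3.3]
width: 0.0133
grip_force: 30.0
time: 10.85
tcp_pos: [0.5429, -0.0963, 0.1855]
eef_rot: [[1.0, -0.007, -0.0], [-0.007, -1.0, -0.0], [-0.0, 0.0, -1.0]]
ft_force: [0.1, 0.0, -3.2]
width: 0.0138
grip_force: 30.0
```

```bash
python3 -m jog '[[[0,0,0],[-0.016,-0.028,0],-1],[[0,0,0],[0,0,0],-1],[[0,0,0],[0,0,0.03],-1],[[0,0,0],[0,0,0.025],-1],[[0,0,0],[0,0,0.02],-1],[[0,0,0],[0,0,0.01],-1],[[0,0,0],[0,0,0],-1]]'
python3 -m jog '[[[0,0,0],[0,0,0.01],-1],[[0,0,0],[0,0,0.01],-1],[[0,0,0],[0,0,0.006],-1],[[0,0,0],[0,0,0.003],-1],[[0,0,0],[0,0,0.001],-1],[[0,0,0],[0,0,0],-1]]'
```

```text
time: 11.72
tcp_pos: [0.5272, -0.0686, 0.1004]
eef_rot: [[1.0, -0.008, -0.001], [-0.008, -1.0, 0.0], [-0.001, -0.0, -1.0]]
ft_force: [0.4, 1.0, -3.3]
width: 0.014
grip_force: 30.0
time: 12.48
tcp_pos: [0.527, -0.0679, 0.0708]
eef_rot: [[1.0, -0.007, 0.0], [-0.007, -1.0, -0.0], [0.0, 0.0, -1.0]]
ft_force: [-0.5, 0.2, -3.1]
width: 0.0137
grip_force: 30.0
```

```bash
python3 -m jog '[[[0,0,0],[0,0,0.0015],-1],[[0,0,0],[0,0,0],-1],[[0,0,0],[0,0,0],-0.35],[[0,0,0],[0,0,0],-0.35],[[0,0,0],[0,0,-0.03],-0.35],[[0,0,0],[0,0,-0.06],-0.35],[[0,0,0],[0,0,-0.06],0],[[0,0,0],[0,0,-0.03],0]]'
python3 -m jog '[[[0,0,0],[-0.013,-0.054,0],0],[[0,0,0],[-0.013,-0.054,0],0],[[0,0,0],[-0.013,-0.054,0],0],[[0,0,0],[-0.014,-0.054,0],0],[[0,0,0],[-0.014,-0.052,0],0],[[0,0,-10.6],[0,0,0],0],[[0,0,-10.6],[0,0,0],0],[[0,0,-10.6],[0,0,0],0]]'
python3 -m jog '[[[0,0,-10.6],[0,0,0],0],[[0,0,-10.6],[0,0,0],0],[[0,0,-10.6],[0,0,0],0],[[0,0,-10.6],[0,0,0],0],[[0,0,-10.6],[0,0,0],0],[[0,0,0],[0,0,0],0],[[0,0,0],[0,0,0],0]]'
python3 look.py wrist w4; python3 look.py side d4
python3 -c "
import cv2,numpy as np
a=cv2.imread('pics/w4.png');b=cv2.resize(cv2.imread('pics/d4.png')[120:270,180:340],(410,384))
b=cv2.convertScaleAbs(b,alpha=1.3)
cv2.imwrite('pics/j4.png',np.hstack([a[:,60:450],b]))"
```

```text
time: 13.48
tcp_pos: [0.5273, -0.0679, 0.2524]
eef_rot: [[1.0, -0.007, 0.004], [-0.007, -1.0, -0.001], [0.004, 0.001, -1.0]]
ft_force: [-0.3, 0.2, -0.1]
width: 0.0435
grip_force: 0.0
time: 14.48
tcp_pos: [0.4616, 0.2008, 0.2491]
eef_rot: [[0.85, 0.527, -0.0], [0.527, -0.85, -0.0], [-0.0, -0.0, -1.0]]
ft_force: [0.5, -0.1, -0.5]
width: 0.0438
grip_force: 0.0
time: 15.35
tcp_pos: [0.4617, 0.2006, 0.2492]
eef_rot: [[0.101, 0.995, -0.0], [0.995, -0.101, -0.0], [-0.0, -0.0, -1.0]]
ft_force: [0.6, 0.7, -0.1]
width: 0.0441
grip_force: 0.0
15.35 [0.4617 0.2006 0.2492] 84.2 0.04406531260797841
15.4 [0.4617 0.2006 0.2492] 84.24 0.04432473830059656
```

View pics/j4.png

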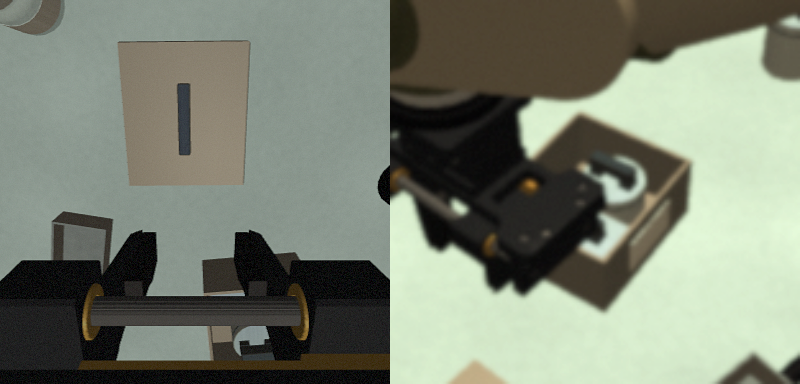

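The left half shows the lid with its bar from (243,83) to (244,155) in full-image pixels. Its corners are near (178,41), (309,41), (304,184) and (190,185). The right half shows both tins standing in the box.

```bash
python3 - <<'E'
from h import *; import pickle
from station import sense
c=pickle.load(open('w4.pkl','rb'))
p=cast(c,[(244.3,155),(243.3,83)],.040);e=p[1]-p[0]; print(p.mean(0),np.linalg.norm(e),np.degrees(np.arctan2(e[1],e[0])))
print(rect(cast(c,[(178,41),(309,41),(304,184),(190,185)],.014)))
s=sense(); print('shift',s['eef_rot'].T@np.r_[p.mean(0)-s['tcp_pos'][:2],.038-s['tcp_pos'][2]])
E
```

```text
[0.45570672 0.25576408] 0.07926900376408463 84.2760210050215
(array([0.4567, 0.2562]), array([0.147, 0.168, 0.149, 0.169]), array([174.2,  85.3, 174.7,  84.7]))
shift [ 0.05425843 -0.01148527  0.21118858]
```

```bash
python3 -m jog '[[[0,0,0],[0.054,-0.011,0],0],[[0,0,0],[0,0,0.06],0],[[0,0,0],[0,0,0.06],0],[[0,0,0],[0,0,0.05],0],[[0,0,0],[0,0,0.03],0],[[0,0,0],[0,0,0.011],0],[[0,0,0],[0,0,0],0],[[0,0,0],[0,0,0],-0.6]]' 40
python3 -m jog '[[[0,0,0],[0,0,0],-1],[[0,0,0],[0,0,0],-1],[[0,0,0],[0,0,0],-1],[[0,0,0],[0,0,0],-1]]'
```

```text
time: 16.45
tcp_pos: [0.4567, 0.2556, 0.0394]
eef_rot: [[0.098, 0.995, 0.002], [0.995, -0.098, 0.001], [0.001, 0.002, -1.0]]
ft_force: [0.2, 0.3, 0.0]
width: 0.0362
grip_force: 0.0
time: 16.95
tcp_pos: [0.456, 0.2555, 0.0387]
eef_rot: [[0.097, 0.995, 0.0], [0.995, -0.097, 0.0], [0.0, 0.0, -1.0]]
ft_force: [-2.7, -0.6, 6.7]
width: 0.0135
grip_force: 40.0
```

```bash
python3 -m jog '[[[0,0,0],[0,0,-0.02],-1],[[0,0,0],[0,0,-0.05],-1],[[0,0,-5.2],[0,0,-0.06],-1],[[0,0,0],[-0.045,0.012,-0.04],-1],[[0,0,0],[-0.05,0.012,0],-1],[[0,0,0],[-0.05,0.012,0],-1],[[0,0,0],[-0.05,0.012,0],-1],[[0,0,0],[-0.05,0.012,0],-1]]'
python3 -m jog '[[[0,0,0],[-0.025,0.006,0],-1],[[0,0,0],[-0.016,0.005,0],-1],[[0,0,0],[0,0,0.03],-1],[[0,0,0],[0,0,0],-1],[[0,0,0],[0,0,0],-1]]'
```

```text
time: 17.95
tcp_pos: [0.5144, 0.0083, 0.208]
eef_rot: [[0.007, 1.0, -0.0], [1.0, -0.007, 0.0], [0.0, -0.0, -1.0]]
ft_force: [1.4, -0.1, -2.4]
width: 0.0133
grip_force: 40.0
time: 18.58
tcp_pos: [0.5254, -0.0307, 0.179]
eef_rot: [[0.006, 1.0, 0.001], [1.0, -0.006, -0.0], [-0.0, 0.001, -1.0]]
ft_force: [0.1, 0.1, -1.9]
width: 0.0138
grip_force: 40.0
```

```bash
python3 -m jog '[[[0,0,0],[0,0.001,0.03],-1],[[0,0,0],[0,0,0.02],-1],[[0,0,0],[0,0,0.01],-1],[[0,0,0],[0,0,0.004],-1],[[0,0,0],[0,0,0.002],-1],[[0,0,0],[0,0,0.002],-1],[[0,0,0],[0,0,0],-1]]'
```

```text
time: 19.45
tcp_pos: [0.5263, -0.0311, 0.1105]
eef_rot: [[0.007, 1.0, 0.0], [1.0, -0.007, -0.0], [-0.0, 0.0, -1.0]]
ft_force: [0.2, -0.6, -2.8]
width: 0.0135
grip_force: 40.0
```

The skirt is already below the rim with no contact force. I'll continue to home.

```bash
python3 -m jog '[[[0,0,0],[0,0,0.003],-1],[[0,0,0],[0,0,0.002],-1],[[0,0,0],[0,0,0.002],-1],[[0,0,0],[0,0,0.001],-1],[[0,0,0],[0,0,0],-1]]'
```

```text
time: 20.08
tcp_pos: [0.5261, -0.0311, 0.1028]
eef_rot: [[0.007, 1.0, 0.0], [1.0, -0.007, -0.0], [-0.0, 0.0, -1.0]]
ft_force: [-1.7, 0.3, 4.5]
width: 0.0136
grip_force: 40.0
```

```bash
python3 -m jog '[[[0,0,0],[0,0,0.0005],-1],[[0,0,0],[0,0,0],-1],[[0,0,0],[0,0,0],-0.5],[[0,0,0],[0,0,0],-0.2],[[0,0,0],[0,0,0],-0.2],[[0,0,0],[0,0,-0.03],-0.2],[[0,0,0],[0,0,-0.06],-0.2],[[0,0,0],[0,0,-0.06],0]]'
python3 -m jog '[[[0,0,0],[-0.06,0,-0.03],0],[[0,0,0],[-0.04,0,0],0],[[0,0,0],[0,0,0],0],[[0,0,0],[0,0,0],0]]'
python3 look.py wrist w5; python3 look.py scene s5
python3 -c "
import cv2,numpy as np
a=cv2.imread('pics/w5.png');b=cv2.imread('pics/s5.png')[130:280,120:320]
b=cv2.resize(cv2.convertScaleAbs(b,alpha=1.5),(400,300))
o=np.zeros((384,800,3),np.uint8);o[:,:400]=a[:,56:456];o[:300,400:]=b
cv2.imwrite('pics/j5.png',o)"
```

```text
time: 21.08
tcp_pos: [0.5259, -0.031, 0.2533]
eef_rot: [[0.007, 1.0, -0.001], [1.0, -0.007, 0.0], [0.0, -0.001, -1.0]]
ft_force: [0.6, -0.2, 0.6]
width: 0.0427
grip_force: 0.0
time: 21.58
tcp_pos: [0.5254, -0.1264, 0.2793]
eef_rot: [[0.007, 1.0, -0.001], [1.0, -0.007, 0.001], [0.001, -0.001, -1.0]]
ft_force: [0.2, 0.7, 0.6]
width: 0.0438
grip_force: 0.0
21.575 [ 0.5254 -0.1264  0.2793] 89.61 0.04378083775587817
21.625 [ 0.5254 -0.126   0.2794] 89.65 0.0442209454000986
```

View pics/j5.png

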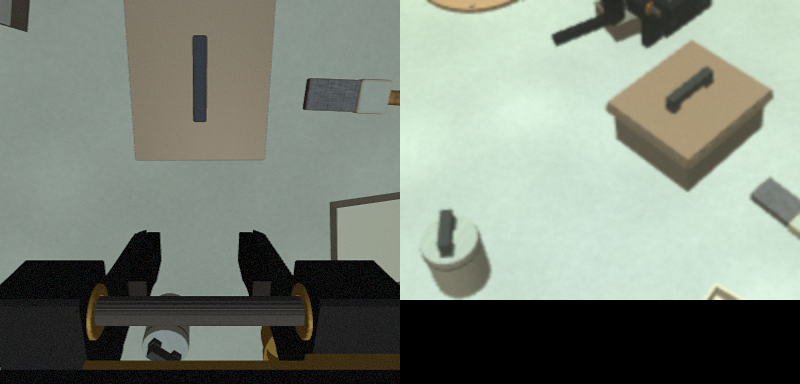

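The lid sits level and square on the box, with its corners at (690,40), (772,95), (690,160) and (608,108) in the right half. The tall tin stands where it was, at (455,255), and the robot is clear of everything.

```bash
python3 -c "
from station import hand_in; print(hand_in())"
```

```text
the job is handed in; nothing more can be done
None
```

I packed both low tins upright in the box, closed the lid fully home and level, left the tall tin standing where it was, and handed the job in at about 21.6 s; no verdict was returned.

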